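# Seat a gear in a lipped build-stand plate by feel and lock the stand

## Robot

A 6-joint arm with a two-finger parallel gripper is mounted at the origin on the work surface. World frame = base frame: x ahead of the robot, y to its left, z up, the work surface at z = 0. Lengths are in m, angles in rad, forces in N, time in s.
With the tool pointing down it reaches from about 0.275 to 0.725 m from the base axis. Payload 15.9 kg.
Tool frame: the origin (TCP) lies midway between the tips of the shut fingers; the grasp point (between the pads) lies 19 mm behind it; y points along the fingers, x is the direction in which the jaws open and shut, and the axes are right-handed (so a half turn about y gives the same grasp; the last joint's range is limited). The gripper opens to 85 mm and grips with 20 to 120 N. Pads are 22 mm wide; open, the fingers measure 114 mm over their backs; the gripper's body (76 mm by 85 mm) begins 54 mm behind the grasp point. The pads swing forward as they close: fully open they stand 13 mm farther back than shut.
Start: joints at [-1.106, 0.213, -0.034, 1.323, 0, 1.571], TCP at [0.224, -0.447, 0.231] pointing down, gripper open.
Joint ranges: [-2.98, 2.98], [-0.74, 1.72], [-1.14, 1.35], [-2.1, 2.04], [-1.57, 1.44], [-3.14, 3.14]. Speed limits (rad/s): [1.89, 1.89, 2.39, 2.57, 3.14, 3.14].

## Interface

Orientations are given as a 3x3 rotation matrix whose columns are the frame's x, y, z axes.
In Python, from rig import r gives the robot as it stands. The module is installed in compiled form; this text tells all that it offers.
- The arm moves only by the tool carry_out, never from a script. Its argument "deltas" is a list of rows, each an object with "translation": the shift along the world's x, y, z normalised to -1 to 1, where 1 is 0.02 m, a list of three; "twist": the turn about the world's z normalised to -1 to 1, where 1 is 6 degrees. A call has 1 to 12 rows; each row shifts and turns the commanded pose from where the row before left it; what a row does not reach is not made up. A row lasts 1/12 s, in which the tool goes at most 41.7 mm and 7.16 degrees, less where a joint would pass 70% of its speed; a pose out of reach is approached as far as the arm can. A call with a number of a shift or a turn outside -1 to 1 is refused whole. A call with a gripper value outside its range is refused whole. "jaw" is the opening, from 0 (shut) to 1 (fully open), set as the call begins (left out, the last holds). The fingers move at their own pace and stop on an object; "squeeze" is the grip in N (left out, the last holds). Time passes only in rows, so rows that do not move let the fingers close. It gives the time, the measured TCP pose, the force and the opening at its end, in the units of the state.
- r.read_state(): the state, without advancing time (a new reading comes with each control period).
- r.read_camera(name): name is "side" or "top" or "wrist"; returns a dict with "frame" (400x640x3 uint8, red, green, blue), "z_map" (400x640 float32, m along the optical axis (not along the pixel's ray), 0 where there is no reading), "mtx" (3x3 intrinsics, pixels), "R" (3x3) and "t" (3): a world point X has camera coordinates R X + t; the wrist camera has in their place "mount" (4x4, takes a point from camera to tool coordinates, whose origin is the TCP and whose axes are the tool frame's). Camera axes: x right, y down, z forward; pixel columns grow to the right and rows downward; lengths in m; the calibration is good to about 2 mm. The wrist camera is an equidistant fisheye: a pixel r from the principal point sees the ray r / f radians off the axis. A picture is of the moment at which its call begins: read the wrist's pose just before it.
- r.job_done(): hands the job in, once; it reports no verdict.
The state is a dict: "time_s": time; "joint_positions": joint angles; "qvel": joint speeds; "joint_efforts": joint torques, N m; "ee_pos": TCP position; "ee_rot": TCP orientation; "contact_force": force on the tool from outside, world axes, zero at the start; "torque": the same for the moment, N m; "gripper_width": finger opening in m.
Only numpy, scipy, OpenCV 4.12 (cv2) and the standard library are available. Lean on these libraries where they do the work, as an engineer would, in place of code of your own. Each camera call takes 0.05 s, during which the arm holds its last target. There are 200 camera calls.

## Task

Take the toothed gear from the bench by its hub and set it on the small round plate of the blue build stand, sliding it about lightly until it drops inside the raised lip and sits flat and centred with no edge up on the lip; never bear on the stand through the gear with more than about 30 N (3 kg). Only then throw the stand's lock lever fully over to its other side. Keep the gear upright and leave the other parts on the bench where they lie.

Things in the scene. Friction and masses are not known exactly. Their poses are not given: they have to be found in the camera images.
- gear_mid (a point): Loose steel spur gear, hub up: toothed disc 80 mm diameter and 16 mm thick (1.2 mm chamfer round its lower edge), on it a plain round hub 32 mm diameter and 40 mm tall; 56 mm tall, 0.45 to 0.75 kg. The point is on its axis half-way up, 28 mm above the underside; z is the axis, up. Grip the hub 10 to 14 mm above this point, clear of the disc.
- stand: Blue build stand, fixed. Base 150 (x) by 300 (y) by 12 mm, from y = -80 to y = 220 mm in its own frame; the origin is on the bench under the axis of a short round column, z up. On the column, on a brass eccentric, sits a round lipped aluminium plate with a dark recess floor (see plate_axis). The gear is home when its mid point is 78 mm above this origin; up on the lip it is at 84 mm.
- plate_axis (a point): Point on the stand's column axis, 56 mm above the bench, at the height of the plate's lip top. Plate 106 mm diameter; inside its lip a recess at least 84 mm wide and 6 mm deep (2 mm of play round the gear). The plate's own centre is NOT measured: it is 4 to 8 mm from this axis in any direction, firmly held; find it by feel or by eye.
- lock_tip (a point): Tip of the lock lever of the stand; the lever stands on a block on the base, 170 mm from the column along the stand's +y. The point is the centre of its red ball (26 mm diameter), 80 mm from the pivot, which is 34 mm above the bench; ball about 104 mm above the bench at the start and at the end, 114 mm half-way.
- lock (a joint): Angle of the lock lever, rad: near 0 (up to 0.15) at the start, leaning to the stand's -x (the robot's side); 1.0 fully over, leaning to the stand's +x. Push it at the tip towards the stand's +x; it moves stiffly and stays where it is left.
- clutch_ring: Bystander: flat steel ring, 110 mm outer and 88 mm inner diameter, 12 mm tall; origin at the centre of its underside.
- sprocket: Bystander: small dark sprocket, 61 mm diameter, 22 mm tall; origin at the centre of its underside.
- carton_a: Bystander: white carton 45 x 60 x 45 mm; origin at the centre of its underside.
- carton_b: Bystander: white carton 45 x 60 x 45 mm; origin at the centre of its underside.
- tub: Bystander: white tub with green lid, 96 mm diameter, 87 mm tall; origin at the centre of its underside.
- driver: Bystander: screwdriver lying flat along its x; origin under its middle.
- bolt: Bystander: small steel bolt lying down, about 36 mm long; origin under it.
There are look-alikes about, which are no part of the job. Of the things that look like the part that bears gear_mid, take the one that is farthest to the robot's right at the start.

How it is judged:
By the outcome, as a careful person would: the job done as asked, in the order asked, and still so for the second after the job is handed in, with the robot touching nothing.
It also fails if it takes over 64 s, if anything falls off the work surface, if the arm or the gripper's body presses on something with over 40 N, if the wrist force passes 120 N, or if a joint passes its speed limit or range.

## Working session

There is one attempt and no reset: what is moved stays moved. The work goes in short steps, Python scripts to look and compute and a tool call to move; the robot and the scene stay as the last step left them, time stands still between calls to the robot, and variables do not carry over. Pictures are saved under pics/ and viewed, about 8 in all and at most 12, crops included, and the job is handed in when it is done.

Besides the shell and the picture viewer there is one more tool, called by a JSON object that holds its "method" and its "body". carry_out: Moves the arm, as the interface text tells. Its arguments: {"type":"object","properties":{"deltas":{"type":"array"},"jaw":{"type":"number"},"squeeze":{"type":"number"}},"required":["deltas"]}

```bash
mkdir -p pics; cat > h.py <<'E'
import numpy as np, cv2
from rig import r
def cloud(c):
    z=c["z_map"]; v,u=np.mgrid[0:400,0:640]; K=c["mtx"]
    P=np.stack([(u-K[0,2])/K[0,0]*z,(v-K[1,2])/K[1,1]*z,z],-1)
    return (P-c["t"])@c["R"]
E
python3 - <<'E'
from h import *
s=r.read_state(); print({k:np.round(v,3).tolist() for k,v in s.items()})
for n in("top","side"):
    c=r.read_camera(n); cv2.imwrite(f"pics/{n}0.png",c["frame"][...,::-1]); np.savez(f"{n}0.npz",**c)
    print(n,c["mtx"].tolist(),np.round(c["R"],3).tolist(),c["t"])
E
```

```text
{'time_s': 0.0, 'joint_positions': [-1.106, 0.213, -0.035, 1.324, 0.0, 1.571], 'qvel': [-0.001, -0.001, 0.002, 0.001, 0.0, 0.0], 'joint_efforts': [0.0, -68.617, 48.712, 0.018, -0.0, 0.0], 'ee_pos': [0.224, -0.447, 0.231], 'ee_rot': [[0.448, -0.0, 0.894], [-0.894, 0.001, 0.448], [-0.001, -1.0, 0.0]], 'contact_force': [0.197, -0.257, 0.313], 'torque': [-0.014, 0.029, -0.004], 'gripper_width': 0.086}
top [[511.2783914572882, 0.0, 319.0755712361308], [0.0, 511.2783914572882, 199.32236502191165], [0.0, 0.0, 1.0]] [[-0.023, -1.0, -0.01], [-0.98, 0.024, -0.195], [0.195, 0.005, -0.981]] [0.01663075 0.55234267 1.21469164]
side [[470.7291379075976, 0.0, 315.19991789423284], [0.0, 470.7291379075976, 198.35779274180683], [0.0, 0.0, 1.0]] [[-0.968, -0.249, 0.015], [-0.188, 0.688, -0.7], [0.164, -0.681, -0.714]] [0.51619213 0.15978892 1.00005377]
```

View pics/top0.png

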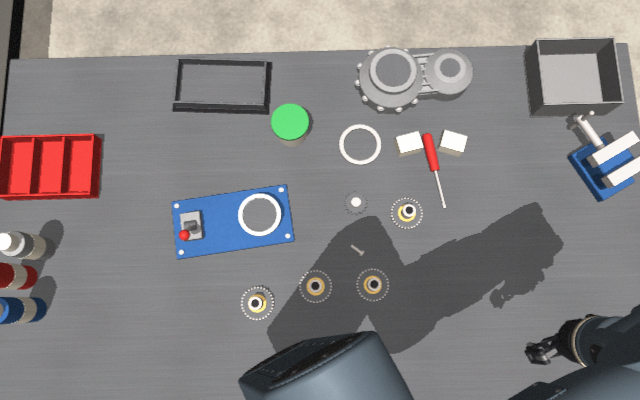

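View pics/side0.png

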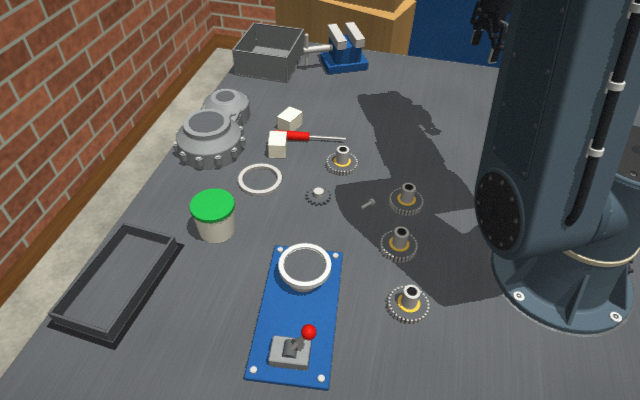

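Top view: four hubbed gears at (257,302), (315,286), (373,284) and (408,211). The last is the farthest right. The stand's plate is at (260,214), and the red lever ball at (184,235). Next I'll measure these.

```bash
cat >> h.py <<'E'
def ring_fit(xy):
    A=np.c_[2*xy,np.ones(len(xy))]; s=np.linalg.lstsq(A,(xy**2).sum(1),rcond=None)[0]
    return s[:2],np.sqrt(s[2]+s[:2]@s[:2])
E
python3 - <<'E'
from h import *
for n in("top","side"):
    c=dict(np.load(f"{n}0.npz")); P=cloud(c); f=c["frame"].astype(int)
    z=P[...,2]; ok=c["z_map"]>0
    print(n,"bench z",np.median(z[ok&(abs(z)<.02)]))
    seeds={"top":dict(g4=(408,211),g3=(373,284),g2=(315,286),g1=(257,302)),"side":dict(g4=(342,158),g3=(407,198),g2=(400,240),g1=(410,298))}[n]
    for k,(u,v) in seeds.items():
        X=P[v,u]; d=np.linalg.norm(P[...,:2]-X[:2],axis=-1)
        m=ok&(d<.06)&(z>.046)&(z<.07)
        h=P[m]; cc,R=cv2.minEnclosingCircle(h[:,:2].astype(np.float32))
        dm=ok&(d<.07)&(z>.009)&(z<.03); D=P[dm]
        c2,R2=cv2.minEnclosingCircle(D[:,:2].astype(np.float32))
        print(k,"hub",np.round(cc,4),round(R,4),"ztop",np.percentile(h[:,2],95).round(4),len(h),"disc",np.round(c2,4),round(R2,4))
    R_,G,B=f[...,0],f[...,1],f[...,2]
    red=ok&(R_>130)&(G<60)&(B<60)
    u0={"top":(184,235),"side":(309,332)}[n]
    vv,uu=np.mgrid[0:400,0:640]; m=red&(np.hypot(uu-u0[0],vv-u0[1])<14)
    print("ball surf",P[m].mean(0).round(4),m.sum(), "top",P[m][:,2].max())
    blue=ok&(B>110)&(R_<60)&(abs(z-.012)<.006)&(P[...,1]>.0)
    b=P[blue]; rc=cv2.minAreaRect(b[:,:2].astype(np.float32)*1000); print("base",np.round(cv2.boxPoints(rc),1).tolist(),rc)
    u0={"top":(260,214),"side":(304,268)}[n]; X=P[u0[1],u0[0]]; d=np.linalg.norm(P[...,:2]-X[:2],axis=-1)
    m=ok&(d<.07)&(z>.0525)&(z<.062); w=P[m]; print("lip",cv2.minEnclosingCircle(w[:,:2].astype(np.float32)),w[:,2].mean(),len(w),"floor",X, "meanfit",ring_fit(w[:,:2]))
E
```

```text
top bench z 0.001531988152932832
g4 hub [ 0.5195 -0.217 ] 0.016 ztop 0.0617 137 disc [ 0.5169 -0.2153] 0.0663
g3 hub [ 0.3421 -0.1233] 0.0157 ztop 0.061 141 disc [ 0.3513 -0.1242] 0.0493
g2 hub [0.3412 0.0176] 0.0157 ztop 0.062 135 disc [0.3555 0.0154] 0.0531
g1 hub [0.3037 0.1615] 0.0159 ztop 0.0608 146 disc [0.304  0.1613] 0.0402
ball surf [0.466  0.3172 0.1157] 34 top 0.11913548648818421
base [[471.20001220703125, 311.79998779296875], [508.70001220703125, 75.69999694824219], [595.2000122070312, 89.4000015258789], [557.5999755859375, 325.6000061035156]] ((533.1614990234375, 200.6319122314453), (87.5308837890625, 239.09323120117188), 9.039665222167969)
lip ((0.5181049704551697, 0.15095080435276031), 0.05325307324528694) 0.0557001053366535 781 floor [0.51970207 0.15083    0.05140975] meanfit (array([0.51794338, 0.1511336 ]), np.float64(0.04174199451622406))
side bench z -9.580320586295582e-05
g4 hub [ 0.5161 -0.2134] 0.0174 ztop 0.0576 109 disc [ 0.5166 -0.2133] 0.0423
g3 hub [ 0.3385 -0.1213] 0.0179 ztop 0.058 138 disc [ 0.3395 -0.1201] 0.0417
g2 hub [0.3385 0.0212] 0.017 ztop 0.0577 173 disc [0.3382 0.0213] 0.0413Traceback (most recent call last):
  File "<stdin>", line 13, in <module>
    return _quantile_unchecked(
        a, q, axis, out, overwrite_input, method, keepdims, weights)
    return _ureduce(a,
                    func=_quantile_ureduce_func,
    ...<5 lines>...
                    overwrite_input=overwrite_input,
                    method=method)
    r = func(a, **kwargs)
    result = _quantile(arr,
                       quantiles=q,
    ...<2 lines>...
                       out=out,
                       weights=wgt)
    slices_having_nans = np.isnan(arr[-1, ...])
                                  ~~~^^^^^^^^^
IndexError: index -1 is out of bounds for axis 0 with size 0
```

{"method": "carry_out", "body": {"deltas": [{"translation": [1,0.8,0],"twist": 0.5},{"translation": [1,0.8,0],"twist": 0.5},{"translation": [1,0.8,0],"twist": 0.5},{"translation": [1,0.8,0],"twist": 0.5},{"translation": [1,0.8,0],"twist": 0.5},{"translation": [1,0.8,0],"twist": 0.5},{"translation": [1,0.8,0],"twist": 0.5},{"translation": [1,0.8,0],"twist": 0.5},{"translation": [1,0.8,0],"twist": 0.5},{"translation": [1,0.8,0],"twist": 0.5},{"translation": [1,0.8,0],"twist": 0.5},{"translation": [1,0.8,-0.5],"twist": 0.5}], "jaw": 1}}

```text
time_s: 1.1
ee_pos: [0.4655, -0.2542, 0.2224]
ee_rot: [[0.889, 0.002, 0.457], [-0.457, -0.001, 0.889], [0.002, -1.0, -0.0]]
contact_force: [1.2, 0.1, 0.3]
gripper_width: 0.0854
```

{"method": "carry_out", "body": {"deltas": [{"translation": [1,0.8,-0.8],"twist": 0.5},{"translation": [0.5,0.8,-0.8],"twist": 0.3},{"translation": [0,0,-0.8]},{"translation": [0,0,0]},{"translation": [0,0,0]}]}}

```text
invalid input
```

```bash
cat >> h.py <<'E'
def wrist_proj(c,pos,rot,X):
    M=c["mount"]; pt=(np.atleast_2d(X)-pos)@rot; pc=(pt-M[:3,3])@M[:3,:3]; K=c["mtx"]
    th=np.arctan2(np.hypot(pc[:,0],pc[:,1]),pc[:,2]); ph=np.arctan2(pc[:,1],pc[:,0])
    return np.c_[K[0,2]+K[0,0]*th*np.cos(ph),K[1,2]+K[1,1]*th*np.sin(ph)]
def wcloud(c,pos,rot):
    K=c["mtx"]; v,u=np.mgrid[0:400,0:640]; x=(u-K[0,2])/K[0,0]; y=(v-K[1,2])/K[1,1]
    th=np.hypot(x,y)+1e-9; s=np.tan(np.minimum(th,1.45))/th; z=c["z_map"]
    P=np.stack([x*s*z,y*s*z,z],-1); M=c["mount"]
    return (P@M[:3,:3].T+M[:3,3])@rot.T+pos
E
python3 - <<'E'
from h import *
s=r.read_state(); c=r.read_camera("wrist"); cv2.imwrite("pics/w1.png",c["frame"][...,::-1]); np.savez("w1.npz",pos=s["ee_pos"],rot=s["ee_rot"],**c)
print(np.round(s["ee_pos"],4),np.round(s["ee_rot"],3).tolist(),np.round(s["joint_positions"],3),s["time_s"],c["mtx"].tolist(),c["mount"].round(3).tolist())
P=wcloud(c,np.array(s["ee_pos"]),np.array(s["ee_rot"])); z=P[...,2]; d=np.hypot(P[...,0]-.518,P[...,1]+.215)
m=(c["z_map"]>0)&(d<.06)&(z>.05)&(z<.062); print(m.sum(),cv2.minEnclosingCircle(P[m][:,:2].astype(np.float32)))
m=(c["z_map"]>0)&(d<.06)&(z>.012)&(z<.02); print(m.sum(),cv2.minEnclosingCircle(P[m][:,:2].astype(np.float32)))
# side camera plate & ball
c=dict(np.load("side0.npz")); P=cloud(c); f=c["frame"].astype(int); z=P[...,2]; ok=c["z_map"]>0
red=ok&(f[...,0]>130)&(f[...,1]<60)&(f[...,2]<60)&(z>.08)&(z<.13); print("ball",P[red].mean(0),red.sum())
d=np.hypot(P[...,0]-.518,P[...,1]-.151); m=ok&(d<.07)&(z>.0525)&(z<.062); w=P[m]
print("lip side",cv2.minEnclosingCircle(w[:,:2].astype(np.float32)),len(w))
g=ok&(np.hypot(P[...,0]-.302,P[...,1]-.163)<.03)&(z>.046)&(z<.07); print("g1",g.sum())
E
```

```text
[ 0.4655 -0.2542  0.2224] [[0.889, 0.002, 0.457], [-0.457, -0.001, 0.889], [0.002, -1.0, -0.0]] [-0.5    0.276  0.025  1.318 -0.     1.546] 1.1 [[309.70691628693146, 0.0, 316.47232786956823], [0.0, 309.70691628693146, 198.4496095819926], [0.0, 0.0, 1.0]] [[1.0, 0.001, 0.0, -0.0], [-0.0, -0.321, 0.947, -0.144], [0.001, -0.947, -0.321, 0.083], [0.0, 0.0, 0.0, 1.0]]
770 ((0.5178104043006897, -0.21446672081947327), 0.01629398576915264)
2802 ((0.5181894302368164, -0.21518544852733612), 0.04043959081172943)
ball [0.4617619  0.32771577 0.11542515] 167
lip side ((0.5172306299209595, 0.15437154471874237), 0.054372698068618774) 684
g1 228
```

View pics/w1.png

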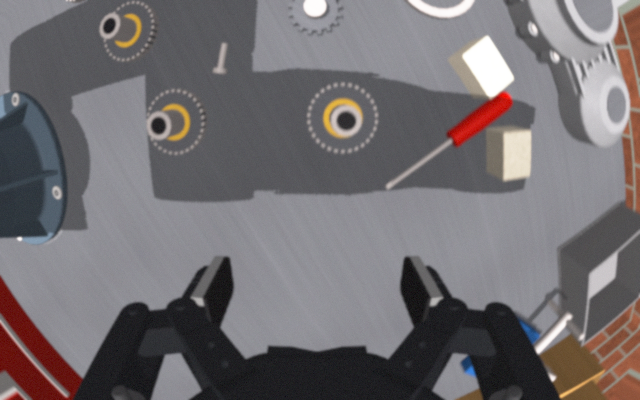

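The wrist view shows the chosen gear at (343,118), with its axis at about (0.518, -0.215), and the screwdriver tip clear of it at (388,187). The hub sits between the fingers once I move there.

{"method": "carry_out", "body": {"deltas": [{"translation": [0.9,0.65,-0.8],"twist": 0},{"translation": [0.9,0.66,-0.8],"twist": 0},{"translation": [0.83,0.66,-0.8],"twist": 0},{"translation": [0,0,-0.9],"twist": 0},{"translation": [0,0,-0.9],"twist": 0},{"translation": [0,0,-0.9],"twist": 0},{"translation": [0,0,-0.9],"twist": 0},{"translation": [0,0,0],"twist": 0}]}}

```text
time_s: 1.82
ee_pos: [0.5147, -0.2147, 0.0979]
ee_rot: [[0.888, -0.005, 0.46], [-0.46, 0.002, 0.888], [-0.005, -1.0, -0.0]]
contact_force: [-1.1, 0.7, -0.5]
gripper_width: 0.0855
```

{"method": "carry_out", "body": {"deltas": [{"translation": [0.15,0,-0.8],"twist": 0},{"translation": [0,0,-0.8],"twist": 0},{"translation": [0,0,-0.8],"twist": 0},{"translation": [0,0,-0.8],"twist": 0},{"translation": [0,0,-0.4],"twist": 0},{"translation": [0,0,0],"twist": 0},{"translation": [0,0,0],"twist": 0}]}}

```text
time_s: 2.4
ee_pos: [0.5199, -0.2156, 0.0299]
ee_rot: [[0.888, 0.0, 0.46], [-0.46, 0.0, 0.888], [0.0, -1.0, 0.0]]
contact_force: [0.4, 0.9, -0.0]
gripper_width: 0.0854
```

{"method": "carry_out", "body": {"deltas": [{"translation": [-0.1,0,-0.35],"twist": 0},{"translation": [0,0,0],"twist": 0},{"translation": [0,0,0],"twist": 0}]}}

```text
time_s: 2.65
ee_pos: [0.5177, -0.2156, 0.0226]
ee_rot: [[0.888, 0.0, 0.46], [-0.46, -0.0, 0.888], [0.0, -1.0, 0.0]]
contact_force: [-0.5, 0.3, 0.5]
gripper_width: 0.0858
```

{"method": "carry_out", "body": {"deltas": [{"translation": [0,0,0],"twist": 0},{"translation": [0,0,0],"twist": 0},{"translation": [0,0,0],"twist": 0},{"translation": [0,0,0],"twist": 0},{"translation": [0,0,0],"twist": 0},{"translation": [0,0,0],"twist": 0},{"translation": [0,0,0],"twist": 0},{"translation": [0,0,0],"twist": 0},{"translation": [0,0,0],"twist": 0},{"translation": [0,0,0],"twist": 0}], "jaw": 0, "squeeze": 70}}

```text
time_s: 3.48
ee_pos: [0.518, -0.2157, 0.0228]
ee_rot: [[0.888, 0.001, 0.46], [-0.46, -0.0, 0.888], [0.001, -1.0, 0.0]]
contact_force: [-0.7, 0.2, 5.3]
gripper_width: 0.0305
```

{"method": "carry_out", "body": {"deltas": [{"translation": [0,0,0.4],"twist": 0},{"translation": [0,0,0.8],"twist": 0},{"translation": [0,0,0.9],"twist": 0},{"translation": [0,0.3,0.9],"twist": 0.2},{"translation": [0,0.6,0.9],"twist": 0.4},{"translation": [0,0.9,0.9],"twist": 0.5},{"translation": [0,1,0.3],"twist": 0.5},{"translation": [0,1,0],"twist": 0.5},{"translation": [0,1,0],"twist": 0.5},{"translation": [0,1,0],"twist": 0.5},{"translation": [0,1,0],"twist": 0.5},{"translation": [0,1,0],"twist": 0.5}]}}

```text
time_s: 4.48
ee_pos: [0.5172, -0.0585, 0.1244]
ee_rot: [[0.999, -0.001, 0.046], [-0.046, 0.0, 0.999], [-0.001, -1.0, 0.0]]
contact_force: [0.3, 0.6, -6.4]
gripper_width: 0.0302
```

{"method": "carry_out", "body": {"deltas": [{"translation": [0,1,0],"twist": 0.5},{"translation": [0,1,0],"twist": 0.5},{"translation": [0,1,0],"twist": 0.5},{"translation": [0,1,0],"twist": 0.5},{"translation": [0,0.7,0],"twist": 0.3},{"translation": [0,0.4,0],"twist": 0},{"translation": [0,0,0],"twist": 0},{"translation": [0,0,0],"twist": 0},{"translation": [0,0,0],"twist": 0}]}}

```text
time_s: 5.23
ee_pos: [0.5176, 0.0418, 0.1243]
ee_rot: [[0.982, -0.0, -0.19], [0.19, -0.0, 0.982], [-0.0, -1.0, -0.0]]
contact_force: [0.3, -0.5, -6.1]
gripper_width: 0.0301
```

```bash
python3 - <<'E'
from h import *
s=r.read_state(); c=r.read_camera("wrist"); cv2.imwrite("pics/w2.png",c["frame"][...,::-1]); np.savez("w2.npz",pos=s["ee_pos"],rot=s["ee_rot"],**c)
print(np.round(s["ee_pos"],4),np.round(s["ee_rot"],3).tolist(),np.round(s["joint_positions"],3),s["contact_force"],s["gripper_width"])
P=wcloud(c,np.array(s["ee_pos"]),np.array(s["ee_rot"])); z=P[...,2]; ok=c["z_map"]>0; f=c["frame"].astype(int)
d=np.hypot(P[...,0]-.518,P[...,1]-.152)
m=ok&(d<.065)&(z>.0525)&(z<.060); w=P[m][:,:2]; print(len(w),"lip",cv2.minEnclosingCircle(w.astype(np.float32)),P[m][:,2].mean())
if len(w):
  ctr=np.array(cv2.minEnclosingCircle(w.astype(np.float32))[0]); a=np.arctan2(*(w-ctr).T[::-1]); rr=np.hypot(*(w-ctr).T); b=((a+np.pi)/(2*np.pi)*24).astype(int)
  I=np.array([w[b==i][rr[b==i].argmin()] for i in set(b)]);O=np.array([w[b==i][rr[b==i].argmax()] for i in set(b)]); print("in",ring_fit(I),"out",ring_fit(O),len(set(b)))
fl=ok&(d<.05)&(z>.047)&(z<.0525); print("floor",P[fl].mean(0),fl.sum())
red=ok&(f[...,0]>130)&(f[...,1]<60)&(f[...,2]<60)&(z>.08)&(z<.13); print("ball",P[red].mean(0),P[red].max(0),P[red].min(0),red.sum())
E
```

```text
[0.5176 0.0418 0.1243] [[0.982, -0.0, -0.19], [0.19, -0.0, 0.982], [-0.0, -1.0, -0.0]] [ 0.081  0.297 -0.199  1.075 -0.     1.46 ] [ 0.29841619 -0.46498378 -6.06638135] 0.030129893361848063
7410 lip ((0.5167862176895142, 0.1538856029510498), 0.05319816246628761) 0.055941459158348174
in (array([0.51738548, 0.15421412]), np.float64(0.004643616636700518)) out (array([0.51716908, 0.15198508]), np.float64(0.05176935047869365)) 24
floor [0.51647811 0.15356954 0.05159964] 9591<stdin>:11: RuntimeWarning: Mean of empty slice.
  ret = um.true_divide(
Traceback (most recent call last):
ValueError: zero-size array to reduction operation maximum which has no identity
```

View pics/w2.png

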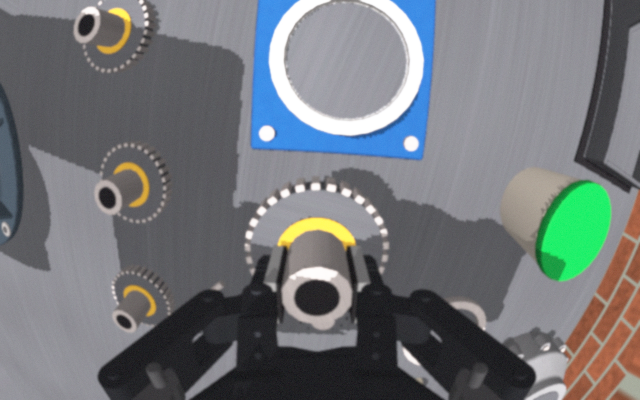

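Wrist view: the gear is held upright in the jaws with its hub at (317,290). The lip ring is centred near (347,62), clear and unobstructed. I'll refine its centre from the white ring's edges.

```bash
cat > ring.py <<'E'
from h import *
def plane(c,pos,rot,uv,zp):
    K=c["mtx"]; x=(uv[:,0]-K[0,2])/K[0,0]; y=(uv[:,1]-K[1,2])/K[1,1]; th=np.hypot(x,y)
    d=np.c_[np.sin(th)*x/th,np.sin(th)*y/th,np.cos(th)]; M=c["mount"]
    d=d@M[:3,:3].T@rot.T; o=rot@M[:3,3]+pos
    return (o+d*((zp-o[2])/d[:,2])[:,None])[:,:2]
if __name__=="__main__":
    c=dict(np.load("w2.npz")); pos,rot=c["pos"],c["rot"]; f=c["frame"]
    w=((f.min(-1)>185)*255).astype(np.uint8); w[:,:240]=0; w[:,450:]=0; w[150:]=0
    n,l,st,_=cv2.connectedComponentsWithStats(w); k=1+st[1:,4].argmax(); w=(l==k).astype(np.uint8)
    cs,_=cv2.findContours(w,cv2.RETR_CCOMP,cv2.CHAIN_APPROX_NONE); cs=sorted(cs,key=len)[-2:]
    for q in cs:
        q=q[:,0].astype(float); q=q[q[:,1]>1]; X=plane(c,pos,rot,q,.056); ctr,R=ring_fit(X)
        e=np.hypot(*(X-ctr).T)-R; k=abs(e)<.0012; print(len(q),ctr,R,e.std(),"trim",*ring_fit(X[k]))
    P=wcloud(c,pos,rot); z=P[...,2]
    d=np.hypot(P[...,0]-pos[0],P[...,1]-pos[1]); m=(c["z_map"]>0)&(d<.018)&(z>.124+.018)&(z<.17); print("hub",np.percentile(z[m],99),cv2.minEnclosingCircle(P[m][:,:2].astype(np.float32)))
    m=(c["z_map"]>0)&(d<.05)&(z>.11)&(z<.1215); X=P[m]; far=X[(X-pos)@rot[:,2]>.0]; rr=np.hypot(*(far-pos)[:,:2].T); ed=far[rr>.037]; print("disc z",np.median(X[:,2]),ring_fit(ed[:,:2]),len(ed))
E
python3 ring.py
```

```text
8 [0.54442304 0.18577898] 0.0011860493345600333 0.00023051629054288858 trim [0.54442304 0.18577898] 0.0011860493345600333
676 [0.51682778 0.15270341] 0.04730612206268219 0.005444633593024198 trim [0. 0.] 0.0
hub 0.16765405881144763 ((0.5176364779472351, 0.0418141633272171), 0.01803486794233322)
disc z 0.11891740722220466 (array([0.51740227, 0.04246417]), np.float64(0.038330953766439656)) 1556
```

```bash
cat > ring2.py <<'E'
from ring import *
c=dict(np.load("w2.npz")); pos,rot=c["pos"],c["rot"]; f=c["frame"]
w=((f.min(-1)>170)*255).astype(np.uint8); w[:,:240]=0; w[:,450:]=0; w[150:]=0
n,l,st,_=cv2.connectedComponentsWithStats(w); w=(l==1+st[1:,4].argmax()).astype(np.uint8)
cs,_=cv2.findContours(w,cv2.RETR_CCOMP,cv2.CHAIN_APPROX_NONE)
q=max(cs,key=len)[:,0].astype(float); q=q[q[:,1]>1]; X=plane(c,pos,rot,q,.056)
c0=np.array([.517,.1535]); rr=np.hypot(*(X-c0).T)
for n,m in(("in",rr<.047),("out",rr>.047)):
    Y=X[m]; ctr,R=ring_fit(Y)
    for _ in range(3):
        e=np.hypot(*(Y-ctr).T)-R; k=abs(e)<.001; ctr,R=ring_fit(Y[k])
    print(n,len(Y),k.sum(),ctr,R,e[k].std())
E
python3 ring2.py
```

```text
in 322 272 [0.5155801  0.15431889] 0.04150310196951675 0.0004464501536067938
out 333 333 [0.51685904 0.15417092] 0.05282727517475152 0.00021890239076886812
```

{"method": "carry_out", "body": {"deltas": [{"translation": [0,0.6,0],"twist": 0},{"translation": [0,1,0],"twist": 0},{"translation": [0,1,0],"twist": 0},{"translation": [0,1,0],"twist": 0},{"translation": [0,1,0],"twist": 0},{"translation": [-0.03,0.7,0],"twist": 0},{"translation": [0,0.28,0],"twist": 0},{"translation": [0,0,-0.5],"twist": 0},{"translation": [0,0,-0.7],"twist": 0},{"translation": [0,0,-0.6],"twist": 0},{"translation": [0,0,-0.2],"twist": 0},{"translation": [0,0,0],"twist": 0}]}}

```text
time_s: 6.28
ee_pos: [0.5163, 0.153, 0.0829]
ee_rot: [[0.982, -0.002, -0.19], [0.19, -0.001, 0.982], [-0.002, -1.0, -0.0]]
contact_force: [0.5, 0.1, -6.4]
gripper_width: 0.0303
```

{"method": "carry_out", "body": {"deltas": [{"translation": [0,0,0],"twist": 0},{"translation": [0,0,0],"twist": 0}]}}

```text
time_s: 6.45
ee_pos: [0.5176, 0.1538, 0.0849]
ee_rot: [[0.982, 0.001, -0.191], [0.191, 0.0, 0.982], [0.001, -1.0, 0.0]]
contact_force: [-0.2, 0.4, -6.1]
gripper_width: 0.0305
```

{"method": "carry_out", "body": {"deltas": [{"translation": [-0.03,0,-0.1],"twist": 0},{"translation": [0,0,-0.1],"twist": 0},{"translation": [0,0,-0.1],"twist": 0},{"translation": [0,0,0],"twist": 0},{"translation": [0,0,0],"twist": 0}]}}

```text
time_s: 6.87
ee_pos: [0.5164, 0.154, 0.0782]
ee_rot: [[0.982, -0.0, -0.191], [0.191, -0.0, 0.982], [-0.0, -1.0, -0.0]]
contact_force: [0.4, 0.0, -6.0]
gripper_width: 0.0302
```

{"method": "carry_out", "body": {"deltas": [{"translation": [0,0,-0.05],"twist": 0},{"translation": [0,0,0],"twist": 0},{"translation": [0,0,0],"twist": 0}]}}

```text
time_s: 7.12
ee_pos: [0.5165, 0.1541, 0.0773]
ee_rot: [[0.982, -0.0, -0.191], [0.191, -0.0, 0.982], [-0.0, -1.0, -0.0]]
contact_force: [0.1, -0.4, -5.8]
gripper_width: 0.0305
```

{"method": "carry_out", "body": {"deltas": [{"translation": [0,0,-0.05],"twist": 0},{"translation": [0,0,0],"twist": 0},{"translation": [0,0,0],"twist": 0}]}}

```text
time_s: 7.37
ee_pos: [0.5165, 0.154, 0.0763]
ee_rot: [[0.982, -0.0, -0.191], [0.191, -0.0, 0.982], [-0.0, -1.0, -0.0]]
contact_force: [0.8, -0.4, -6.2]
gripper_width: 0.0305
```

It is already below the lip top with no contact, so I'll keep lowering in 1 mm steps.

{"method": "carry_out", "body": {"deltas": [{"translation": [0,0,-0.05],"twist": 0},{"translation": [0,0,0],"twist": 0},{"translation": [0,0,-0.05],"twist": 0},{"translation": [0,0,0],"twist": 0},{"translation": [0,0,0],"twist": 0}]}}

```text
time_s: 7.78
ee_pos: [0.5165, 0.154, 0.0742]
ee_rot: [[0.982, -0.0, -0.191], [0.191, -0.0, 0.982], [-0.0, -1.0, -0.0]]
contact_force: [-0.0, 0.9, -6.3]
gripper_width: 0.0305
```

{"method": "carry_out", "body": {"deltas": [{"translation": [0,0,-0.04],"twist": 0},{"translation": [0,0,0],"twist": 0},{"translation": [0,0,0],"twist": 0}]}}

```text
time_s: 8.03
ee_pos: [0.5165, 0.1541, 0.0735]
ee_rot: [[0.982, -0.0, -0.191], [0.191, -0.0, 0.982], [-0.0, -1.0, 0.0]]
contact_force: [0.5, 0.6, -5.7]
gripper_width: 0.0302
```

{"method": "carry_out", "body": {"deltas": [{"translation": [0,0,-0.02],"twist": 0},{"translation": [0,0,0],"twist": 0},{"translation": [0,0,0],"twist": 0}]}}

```text
time_s: 8.28
ee_pos: [0.5165, 0.154, 0.0731]
ee_rot: [[0.982, -0.0, -0.191], [0.191, -0.0, 0.982], [-0.0, -1.0, -0.0]]
contact_force: [0.6, -0.9, -7.1]
gripper_width: 0.0306
```

{"method": "carry_out", "body": {"deltas": [{"translation": [0,0,-0.02],"twist": 0},{"translation": [0,0,0],"twist": 0},{"translation": [0,0,0],"twist": 0}]}}

```text
time_s: 8.53
ee_pos: [0.5166, 0.1541, 0.0728]
ee_rot: [[0.982, 0.0, -0.191], [0.191, 0.0, 0.982], [0.0, -1.0, 0.0]]
contact_force: [-1.0, -0.7, -4.6]
gripper_width: 0.0301
```

{"method": "carry_out", "body": {"deltas": [{"translation": [0,0,-0.02],"twist": 0},{"translation": [0,0,0],"twist": 0},{"translation": [0,0,0],"twist": 0}]}}

```text
time_s: 8.78
ee_pos: [0.5166, 0.1541, 0.0727]
ee_rot: [[0.982, 0.0, -0.191], [0.191, 0.0, 0.982], [0.0, -1.0, 0.0]]
contact_force: [-2.9, -0.3, 4.7]
gripper_width: 0.0304
```

It is resting on the floor at the home height under about 10 N. Releasing.

{"method": "carry_out", "body": {"deltas": [{"translation": [0,0,0.02],"twist": 0},{"translation": [0,0,0],"twist": 0},{"translation": [0,0,0],"twist": 0},{"translation": [0,0,0],"twist": 0},{"translation": [0,0,0],"twist": 0},{"translation": [0,0,0],"twist": 0},{"translation": [0,0,0],"twist": 0},{"translation": [0,0,0],"twist": 0}], "jaw": 1, "squeeze": 20}}

```text
time_s: 9.45
ee_pos: [0.5165, 0.1541, 0.0727]
ee_rot: [[0.982, 0.0, -0.191], [0.191, 0.0, 0.982], [0.0, -1.0, 0.0]]
contact_force: [0.5, -0.3, -0.1]
gripper_width: 0.085
```

{"method": "carry_out", "body": {"deltas": [{"translation": [0,0,0.5],"twist": 0},{"translation": [0,0,0.8],"twist": 0},{"translation": [0,0,0.9],"twist": 0},{"translation": [0,0,0.9],"twist": 0},{"translation": [0,0,0.9],"twist": 0},{"translation": [-0.7,0,0.9],"twist": 0},{"translation": [-1,0,0.5],"twist": 0},{"translation": [-1,0,0],"twist": 0},{"translation": [-1,0,0],"twist": 0},{"translation": [-1,0,0],"twist": 0},{"translation": [-1,0,0],"twist": 0},{"translation": [0,0,0],"twist": 0}]}}

```text
time_s: 10.45
ee_pos: [0.3998, 0.1539, 0.1816]
ee_rot: [[0.981, -0.0, -0.192], [0.192, 0.0, 0.981], [-0.0, -1.0, 0.0]]
contact_force: [1.9, 0.8, 0.2]
gripper_width: 0.0853
```

```bash
python3 - <<'E'
from h import *
s=r.read_state(); pos,rot=np.array(s["ee_pos"]),np.array(s["ee_rot"]); w=r.read_camera("wrist")
print(pos.round(4),s["gripper_width"],s["contact_force"])
t=r.read_camera("top"); sd=r.read_camera("side")
cv2.imwrite("pics/chk.png",np.vstack([np.hstack([cv2.resize(t["frame"][140:300,140:340],(400,320)),cv2.resize(sd["frame"][200:360,230:430],(400,320))]),cv2.resize(w["frame"][:,100:540],(800,728))[:270]])[...,::-1])
for n,P,c in(("w",wcloud(w,pos,rot),w),("top",cloud(t),t),("side",cloud(sd),sd)):
    z=P[...,2]; ok=c["z_map"]>0; d=np.hypot(P[...,0]-.517,P[...,1]-.154); f=c["frame"].astype(int)
    m=ok&(d<.03)&(z>.098)&(z<.115); print(n,"hub",m.sum(), cv2.minEnclosingCircle(P[m][:,:2].astype(np.float32)) if m.any() else 0, np.median(z[m]) if m.any() else 0)
    g=ok&(d<.036)&(d>.024)&(z>.06)&(z<.085)
    if g.sum()>20:
        X=P[g]; A=np.c_[X[:,:2]-[.517,.154],np.ones(len(X))]; print("  disc top plane",np.linalg.lstsq(A,X[:,2],rcond=None)[0].round(4),g.sum())
    red=ok&(f[...,0]>130)&(f[...,1]<60)&(f[...,2]<60)&(z>.08)&(z<.13)
    if red.any(): print("  ball",P[red].mean(0).round(4),P[red].min(0).round(4),P[red].max(0).round(4),red.sum())
E
```

```text
[0.3998 0.1539 0.1816] 0.08533853921561026 [1.88777965 0.76873502 0.1580559 ]
w hub 1059 ((0.5159133672714233, 0.15476736426353455), 0.016537237912416458) 0.10738626268683685
  disc top plane [-0.0005  0.0001  0.0674] 1686
  ball [0.4608 0.3198 0.1171] [0.4508 0.311  0.1087] [0.4733 0.3316 0.1227] 661
top hub 122 ((0.5170672535896301, 0.15178827941417694), 0.016062278300523758) 0.10667860289869734
  disc top plane [-0.0007 -0.0072  0.0671] 234
  ball [0.3528 0.7357 0.1231] [0.3528 0.7357 0.1231] [0.3528 0.7357 0.1231] 1
side hub 201 ((0.5152273178100586, 0.15454187989234924), 0.016530076041817665) 0.10541215755773473
  disc top plane [-0.0062  0.001   0.0655] 376
  ball [0.4618 0.3277 0.1152] [0.4508 0.3148 0.1069] [0.4745 0.3374 0.1215] 168
```

View pics/chk.png

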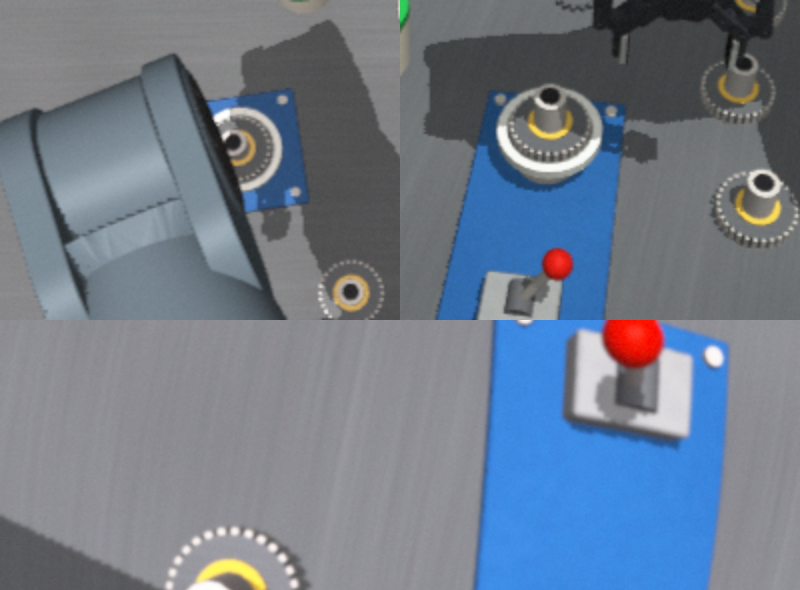

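The gear is home: hub top at about 106 mm and disc top at about 66 mm, with no tilt. The picture shows it evenly inside the lip. The ball is at (0.462, 0.321). Next I'll push the lever along the stand's +x, which is (0.988, 0.157).

{"method": "carry_out", "body": {"deltas": [{"translation": [0.2,0.6,0],"twist": 0},{"translation": [0.2,1,0],"twist": 0},{"translation": [0.2,1,0],"twist": 0},{"translation": [0.2,1,0],"twist": 0},{"translation": [0,1,0],"twist": 0},{"translation": [0,1,0],"twist": 0},{"translation": [0,1,0],"twist": 0},{"translation": [0,1,0],"twist": 0},{"translation": [0,0.4,0],"twist": 0},{"translation": [0,0,0],"twist": 0},{"translation": [0,0,0],"twist": 0}], "jaw": 0}}

```text
time_s: 11.52
ee_pos: [0.4187, 0.3141, 0.1803]
ee_rot: [[0.981, -0.0, -0.192], [0.192, -0.001, 0.981], [-0.001, -1.0, -0.0]]
contact_force: [0.8, 0.0, 0.8]
gripper_width: -0.0001
```

{"method": "carry_out", "body": {"deltas": [{"translation": [0,0,-0.6],"twist": 0},{"translation": [0,0,-0.9],"twist": 0},{"translation": [0,0,-0.9],"twist": 0},{"translation": [0,0,-0.9],"twist": 0},{"translation": [0,0,-0.8],"twist": 0},{"translation": [0,0,-0.3],"twist": 0},{"translation": [0,0,0],"twist": 0},{"translation": [0,0,0],"twist": 0}]}}

```text
time_s: 12.18
ee_pos: [0.4188, 0.3136, 0.0933]
ee_rot: [[0.982, 0.0, -0.191], [0.191, 0.0, 0.982], [0.0, -1.0, -0.0]]
contact_force: [-0.2, 0.4, -0.4]
gripper_width: -0.0001
```

{"method": "carry_out", "body": {"deltas": [{"translation": [0.25,0.04,0],"twist": 0},{"translation": [0.25,0.04,0],"twist": 0},{"translation": [0.25,0.04,0],"twist": 0},{"translation": [0.25,0.04,0],"twist": 0},{"translation": [0.25,0.04,0],"twist": 0},{"translation": [0.25,0.04,0],"twist": 0}]}}

```text
time_s: 12.68
ee_pos: [0.4491, 0.3189, 0.0928]
ee_rot: [[0.982, -0.0, -0.191], [0.191, 0.0, 0.982], [-0.0, -1.0, 0.0]]
contact_force: [-1.8, -0.4, 0.9]
gripper_width: 0.0
```

{"method": "carry_out", "body": {"deltas": [{"translation": [0.25,0.04,0],"twist": 0},{"translation": [0.25,0.04,0],"twist": 0},{"translation": [0.25,0.04,0],"twist": 0},{"translation": [0.25,0.04,0],"twist": 0},{"translation": [0.25,0.04,0],"twist": 0},{"translation": [0.25,0.04,0],"twist": 0}]}}

```text
time_s: 13.18
ee_pos: [0.479, 0.3237, 0.0927]
ee_rot: [[0.982, -0.0, -0.191], [0.191, -0.0, 0.982], [-0.0, -1.0, -0.0]]
contact_force: [-1.0, 0.0, 1.1]
gripper_width: -0.0001
```

```bash
python3 - <<'E'
from h import *
s=r.read_state(); sd=r.read_camera("side"); print(s["contact_force"],s["ee_pos"])
cv2.imwrite("pics/push.png",cv2.resize(sd["frame"][220:400,200:440],(720,540))[...,::-1])
P=cloud(sd); z=P[...,2]; f=sd["frame"].astype(int); red=(sd["z_map"]>0)&(f[...,0]>130)&(f[...,1]<60)&(f[...,2]<60)&(z>.08)&(z<.14)
print("ball",P[red].mean(0).round(4),P[red].min(0).round(4),P[red].max(0).round(4),red.sum())
E
```

```text
[-1.01452721  0.03892567  1.09177433] [0.47901112 0.32373357 0.09267873]
ball [0.5025 0.3366 0.1209] [0.4934 0.3289 0.1148] [0.5138 0.3417 0.1265] 86
```

View pics/push.png

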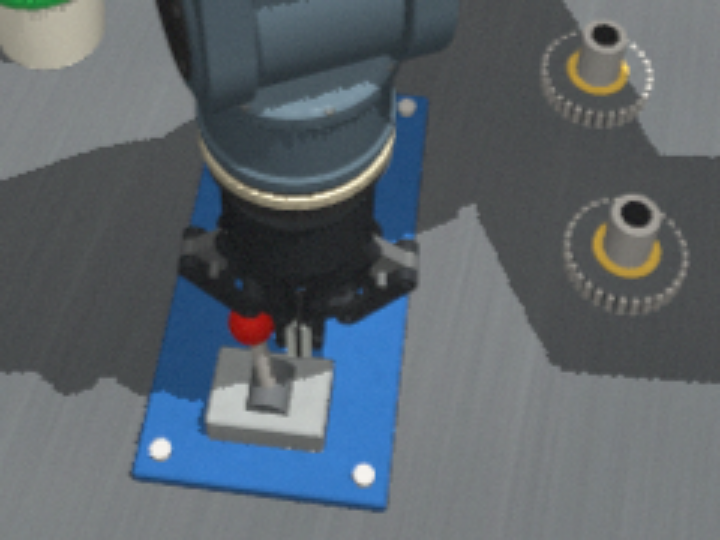

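The ball (250,325 in the crop) is being carried over by the closed fingers. Continuing towards the stop.

{"method": "carry_out", "body": {"deltas": [{"translation": [0.25,0.04,0],"twist": 0},{"translation": [0.25,0.04,0],"twist": 0},{"translation": [0.25,0.04,0],"twist": 0},{"translation": [0.25,0.04,0],"twist": 0},{"translation": [0,0,0],"twist": 0}]}}

```text
time_s: 13.65
ee_pos: [0.4995, 0.327, 0.0926]
ee_rot: [[0.982, 0.0, -0.191], [0.191, 0.0, 0.982], [0.0, -1.0, 0.0]]
contact_force: [1.2, 0.4, 0.0]
gripper_width: -0.0001
```

{"method": "carry_out", "body": {"deltas": [{"translation": [0.2,0.03,0],"twist": 0},{"translation": [0.2,0.03,0],"twist": 0},{"translation": [0,0,0],"twist": 0}]}}

```text
time_s: 13.9
ee_pos: [0.5072, 0.3282, 0.0927]
ee_rot: [[0.982, 0.0, -0.191], [0.191, 0.0, 0.982], [0.0, -1.0, 0.0]]
contact_force: [0.4, 0.6, -0.4]
gripper_width: -0.0001
```

{"method": "carry_out", "body": {"deltas": [{"translation": [0.15,0.03,0],"twist": 0},{"translation": [0.15,0.02,0],"twist": 0},{"translation": [0,0,0],"twist": 0}]}}

```text
time_s: 14.15
ee_pos: [0.5097, 0.3286, 0.0923]
ee_rot: [[0.981, -0.006, -0.192], [0.192, -0.001, 0.981], [-0.006, -1.0, 0.0]]
contact_force: [-22.1, -3.0, 12.3]
gripper_width: -0.0
```

```bash
cat > ball.py <<'E'
from h import *
s=r.read_state(); pos,rot=np.array(s["ee_pos"]),np.array(s["ee_rot"]); print(s["contact_force"],pos)
for n in("side","top","wrist"):
    c=r.read_camera(n); P=wcloud(c,pos,rot) if n=="wrist" else cloud(c); z=P[...,2]; f=c["frame"].astype(int)
    red=(c["z_map"]>0)&(f[...,0]>110)&(f[...,1]<60)&(f[...,2]<60)&(z>.08)&(z<.14)&(abs(P[...,1]-.33)<.05)&(abs(P[...,0]-.5)<.08)
    if red.sum()>15:
        X=P[red]; A=np.c_[2*X,np.ones(len(X))]  # sphere of known radius
        from scipy.optimize import least_squares
        q=least_squares(lambda p:np.linalg.norm(X-p,axis=1)-.013,X.mean(0)-[0,0,.008],loss="soft_l1",f_scale=.001)
        print(n,"ball",q.x.round(4),red.sum(),np.sqrt(np.mean(q.fun**2)).round(4))
E
python3 ball.py
```

```text
[-22.05359624  -2.95989694  12.3317898 ] [0.50971077 0.32862399 0.0922634 ]
side ball [0.5334 0.3329 0.1035] 133 0.0022
wrist ball [0.5346 0.3334 0.1053] 1739 0.0015
```

{"method": "carry_out", "body": {"deltas": [{"translation": [0.1,0.015,0],"twist": 0},{"translation": [0,0,0],"twist": 0},{"translation": [0,0,0],"twist": 0}]}}

```text
time_s: 14.55
ee_pos: [0.5102, 0.3287, 0.0922]
ee_rot: [[0.981, -0.008, -0.193], [0.193, -0.001, 0.981], [-0.008, -1.0, 0.0]]
contact_force: [-32.2, -4.5, 17.5]
gripper_width: 0.0001
```

{"method": "carry_out", "body": {"deltas": [{"translation": [-0.4,-0.06,0],"twist": 0},{"translation": [-0.8,-0.12,0],"twist": 0},{"translation": [-0.8,-0.12,0.3],"twist": 0},{"translation": [-0.5,0,0.8],"twist": 0},{"translation": [-0.5,0,0.9],"twist": 0},{"translation": [-0.5,0,0.9],"twist": 0},{"translation": [-1,0,0.9],"twist": 0},{"translation": [-1,0,0.9],"twist": 0},{"translation": [-1,0,0],"twist": 0},{"translation": [0,0,0],"twist": 0},{"translation": [0,0,0],"twist": 0}]}}

```text
time_s: 15.47
ee_pos: [0.3842, 0.3236, 0.1873]
ee_rot: [[0.981, 0.001, -0.192], [0.192, 0.001, 0.981], [0.001, -1.0, 0.001]]
contact_force: [1.1, -0.6, 1.0]
gripper_width: -0.0003
```

```bash
cat >> ball.py <<'E'
    d=np.hypot(P[...,0]-.517,P[...,1]-.154); m=(c["z_map"]>0)&(d<.03)&(z>.098)&(z<.115)
    if m.sum()>40: print(n,"hub",cv2.minEnclosingCircle(P[m][:,:2].astype(np.float32)),np.median(z[m]))
    if n=="side": cv2.imwrite("pics/end.png",cv2.resize(c["frame"][100:400,150:550],(800,600))[...,::-1])
E
python3 ball.py
```

```text
[ 1.10306208 -0.62642532  0.96679479] [0.38423835 0.32363435 0.187294  ]
side ball [0.5332 0.3329 0.1036] 170 0.001
side hub ((0.514152467250824, 0.15510126948356628), 0.017239930108189583) 0.10536439933396001
top ball [0.5359 0.3299 0.1056] 75 0.0017
top hub ((0.5173391103744507, 0.1522088646888733), 0.016172433272004128) 0.10700897106714337
wrist ball [0.5337 0.334  0.1063] 531 0.0006
```

View pics/end.png

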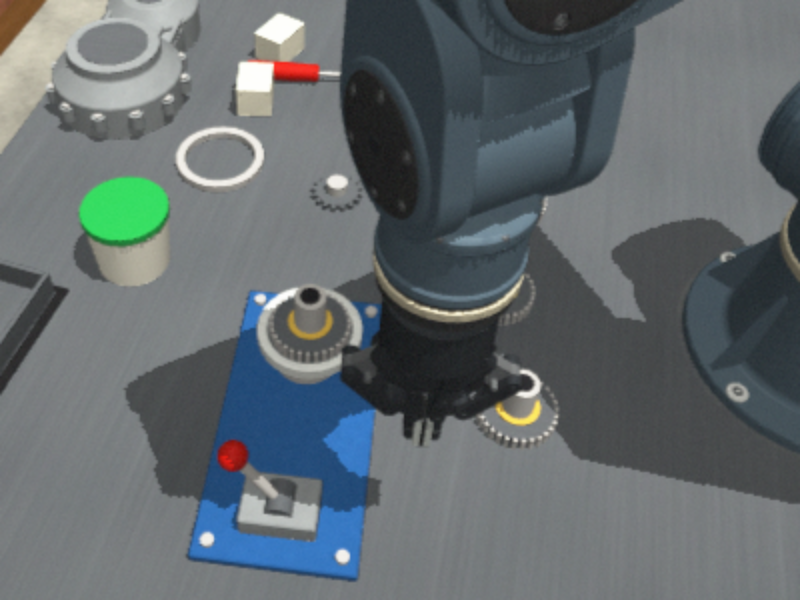

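The lever is fully over: it hit the stop, and the ball stayed at (0.534, 0.333, 0.105). The gear is still home and the robot is clear of everything.

```bash
python3 -c "
from rig import r
print(r.job_done())"
```

```text
the job is handed in; nothing more can be done
None
```

I took the rightmost gear by its hub and set it home in the lipped plate. I then threw the lock lever fully over and handed the job in at about 15.6 s of the 64 s allowed.

- **Placing:** I found the plate centre by eye with the wrist camera, so the gear went straight inside the lip and no sliding was needed. It touched the recess floor at the home height with about 10 N, against the 30 N limit.
- **Gear check:** Before the lever, the hub top read 105–107 mm (106 mm expected). The disc top read about 66–67 mm with no real tilt. The last views after the lever still put the hub top at 105–107 mm.
- **Lever check:** The lever moved with little force, then met a firm stop at about 32 N sideways (about 37 N in all). After I let go, the ball stayed at about (0.534, 0.333, 0.105), leaning to the stand's +x.
- **Other parts:** In the last picture the bystanders in view lie where they were. The arm hides the bolt, so I did not re-check that one.
- **Disagreements:** The cameras differ from each other by up to about 3 mm, within or just over their stated calibration. The fit to the lip's inner edge was about 1.3 mm off the outer-edge fit, so I used the outer edge.

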